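File a soap sample in the push-latch drawer

TASK

Press the front of the small sample drawer in to release its push latch so that it springs right out, lay the olive-green soap bar flat on the tray inside without dropping it, then push the drawer home until it latches again and stays shut by itself. Press with care, watching the force, as the catch is easily broken, and leave the other bars, bottles and glassware where they are.

Things in the scene. Friction and masses are not known exactly. Their poses are not given: they have to be found in the camera images.
- drawer (a joint): How far the drawer is out, m: within 0.002 of 0 when latched, 0.105 when fully out (towards the cabinet's -x). A spring pushes it out, 7 N when shut to 3 N when out, damped by 30 N per m/s. Push-push catch: pressed in past the latched position to its trip depth and let go, it springs out; pushed in from fully out to that same depth and let go, it comes back to 0 and is held.
- panel_top (a point): Middle of the top edge of the drawer's green front panel, 68 mm above the table. The catch's trip depth is hidden and varies, 5 to 17 mm past latched; about 9 N trips it and a hard stop follows 1 to 2 mm behind: feel for the stop (about 13 N, slowly). Over 20 N breaks it. A short press changes nothing; only a drawer that came fully out can latch; one more press releases it.
- drawer_face (a point): Centre of the outer face (towards the robot) of the green front panel: 158 mm wide, 62 mm high, 14 mm thick, lower edge 6 mm above the table, blank paper label, no handle. x axis points into the cabinet (the way to press), y along the panel, z up. When latched the panel's inner face is still 22 mm in front of the cabinet body, so that it can be pressed in.
- tray_floor (a point): Point on the tray floor's top surface, 20 mm above the table, 73 mm behind drawer_face, in the middle of the width; moves with the drawer, axes as drawer_face. The tray is 126 mm wide inside, side walls 25 mm high. With the drawer fully out the clear floor runs from 59 mm in front of this point (panel) to 68 mm behind it (cabinet's face).
- cabinet: White sample cabinet with a plywood top, fixed to the table: 190 mm deep (x), 160 mm wide (y), 72 mm high. Origin at the centre of its underside; x axis points from its front into it.
- bar_green_mid (a point): Centre of the olive-green soap bar to be filed, loose on the table: 62 mm (x) by 46 mm (y) by 34 mm high, about 0.1 kg. Grasp it across the 46 mm.
- bar_cream_mid (a point): Centre of the cream soap bar, same size, to be left alone.
- bar_brown_mid (a point): Centre of the dark brown soap bar, same size, to be left alone.
- bottle_white: White bottle with a green label, 72 mm diameter, 190 mm high, origin at the centre of its underside; leave alone.
- bottle_amber: Small amber bottle, 38 mm diameter, 90 mm high, origin at the centre of its underside; leave alone.
- beaker: Empty glass beaker, 80 mm diameter, 95 mm high, origin at the centre of its underside; leave alone.
- jar: Clear jar with an aluminium lid, 70 mm diameter, 70 mm high, origin at the centre of its underside; leave alone.
Mind the look-alikes: they are no part of the job. Leave any red look-alike of the part that bears bar_green_mid alone.

How it is judged:
By the outcome, as a careful person would: the job done as asked, in the order asked, and still so for the second after the job is handed in, with the robot touching nothing.
It also fails if it takes over 72 s, if anything falls off the work surface, if the arm or the gripper's body presses on something with over 40 N, if the wrist force passes 120 N, or if a joint passes its speed limit or range.

ROBOT

A 6-joint arm with a two-finger parallel gripper is mounted at the origin on the work surface. World frame = base frame: x ahead of the robot, y to its left, z up, the work surface at z = 0. Lengths are in m, angles in rad, forces in N, time in s.
With the tool pointing down it reaches from about 0.35 to 0.975 m from the base axis. Payload 7.1 kg.
Tool frame: the origin (TCP) lies on the centre line of the jaws, within the pads' length; the fingertips stand 14 mm ahead of it and the grasp point (between the pads) lies 5 mm behind it; z points along the fingers, x is the direction in which the jaws open and shut, and the axes are right-handed (so a half turn about z gives the same grasp; the last joint's range is limited). The gripper opens to 88 mm and grips with 3 to 60 N. Pads are 20 mm wide; open, the fingers measure 115 mm over their backs; the gripper's body (75 mm by 178 mm) begins 61 mm behind the grasp point.
Start: joints at [1.088, 0.423, 1.63, -0, 1.089, -0.019], TCP at [0.28, 0.559, 0.237] pointing down, gripper open.
Joint ranges: [-3, 3], [-0.9, 2.11], [0.09, 2.58], [-1.31, 4.45], [0.11, 2.69], [-2.54, 2.54]. Speed limits (rad/s): [2.39, 2.39, 3.01, 3.14, 3.14, 3.14].

INTERFACE

Orientations are given as a rotation vector (axis times angle).
In Python, from station import observe, viewer, order gives the robot as it stands.
- The arm moves only by the shell command python3 -m crank 'ROWS' [OPENING]. ROWS is JSON, a list of rows, each an object with "dp": the shift along the world's x, y, z as a fraction of full scale, a list of three; "twist": the turn, a rotation vector about the world's x, y, z as a fraction of full scale, a list of three. A call has 1 to 8 rows; each row shifts and turns the pose as measured when the row begins; what a row does not reach is not made up. Full scale, the value 1, is 0.12 m for a shift and 0.1 rad for a turn. A row lasts 1/12 s, in which the tool goes at most 41.7 mm and 7.16 degrees, less where a joint would pass 70% of its speed; a pose out of reach is approached as far as the arm can. A call with a number of a shift or a turn outside -1 to 1 is refused whole. A call with a gripper value outside its range is refused whole. OPENING is the opening, from 0 (shut) to 1 (fully open), set as the call begins (- or left out, the last holds). The fingers move at their own pace and stop on an object; the grip force is fixed at half the most. Time passes only in rows, so rows that do not move let the fingers close. It gives the time, the measured TCP pose, the force and the opening at its end, in the units of the state.
- observe(): the state, without advancing time (a new reading comes with each control period).
- viewer.grab_frame(name): name is "scene" or "top"; returns a dict with "frame" (480x640x3 uint8, red, green, blue), "range_z" (480x640 float32, m along the optical axis (not along the pixel's ray), 0 where there is no reading), "vfov" (degrees; the focal length in pixels is half the picture's height over the tangent of half this angle, whatever the lens; pixels are square), "cx", "cy" (the principal point, pixels), "R" (3x3) and "t" (3): a world point X has camera coordinates R X + t. Camera axes: x right, y down, z forward; pixel columns grow to the right and rows downward; lengths in m; the calibration is good to about 2 mm. A picture is of the moment at which its call begins.
- order.job_done(): hands the job in, once; it reports no verdict.
Trained networks look in a picture, given as the dict that the camera call returned (one of the last four; its "shot" number tells which), for a name from the list of things; names that differ only in an ending like _2 or _b are one class to them, and where a whole thing is asked for, a point or a joint stands for the part that bears it (a point fixed in the world has none). Each returns a list of dicts, best first, with "confidence" (0 to 1); they miss things now and then, are a little off and sometimes report something else, mostly with a low value. They report only what shows in the picture. A call takes as long as a camera call. They do not tell look-alikes from the thing itself.
- viewer.boxes_of(picture, label): "at" ([column, row] in pixels, amid what is visible of it).
- viewer.regions_of(picture, label): "pixels" (480x640 bool, what is visible of it) and "at" ([column, row] in pixels, amid what is visible of it).
The state is a dict: "clock": time; "q": joint angles; "joint_vel": joint speeds; "tau": joint torques, N m; "ee_pos": TCP position; "ee_rot": TCP orientation; "contact_force": force on the tool from outside, world axes, zero at the start; "ft_torque": the same for the moment, N m; "opening": finger opening in m.
Only numpy, scipy, OpenCV 4.12 (cv2) and the standard library are available. Lean on these libraries where they do the work, as an engineer would, in place of code of your own. Each camera call takes 0.05 s, during which the arm holds its last target.

## Working session

There is one attempt and no reset: what is moved stays moved. The work goes in short steps, Python scripts to look and compute and a shell command to move; the robot and the scene stay as the last step left them, time stands still between calls to the robot, and variables do not carry over. Pictures are saved under pics/ and viewed, and the job is handed in when it is done.

```bash
ls; mkdir -p pics; cat > h.py <<'E'
import numpy as np, cv2
from station import observe, viewer, order
def grab(n,save=None):
    p=viewer.grab_frame(n)
    if save: cv2.imwrite('pics/'+save,cv2.cvtColor(p['frame'],cv2.COLOR_RGB2BGR))
    return p
def world(p,u,v,z=None):
    f=240/np.tan(np.radians(p['vfov'])/2)
    u=np.asarray(u,float);v=np.asarray(v,float)
    d=p['range_z'][v.astype(int),u.astype(int)] if z is None else z
    c=np.stack([(u-p['cx'])/f*d,(v-p['cy'])/f*d,d*np.ones_like(u)],-1)
    return (c-p['t'])@p['R']
def proj(p,X):
    f=240/np.tan(np.radians(p['vfov'])/2)
    c=np.asarray(X)@p['R'].T+p['t']
    return np.stack([c[...,0]/c[...,2]*f+p['cx'],c[...,1]/c[...,2]*f+p['cy']],-1)
E
python3 - <<'E'
from h import *
for n in('scene','top'):
    p=grab(n,n+'0.png')
    for l in ['panel_top','drawer_face','tray_floor','cabinet','bar_green_mid','bar_cream_mid','bar_brown_mid','bottle_white','beaker','jar','bottle_amber']:
        b=viewer.boxes_of(p,l)
        print(n,l,[(np.round(x['at']).tolist(),round(x['confidence'],2),np.round(world(p,*x['at']),3).tolist()) for x in b[:4]])
s=observe();print(s)
E
```

```text
pics
scene panel_top [([331.0, 262.0], 0.64, [0.588, 0.09, 0.064])]
scene drawer_face [([335.0, 268.0], 0.86, [1.315, 0.464, 0.907])]
scene tray_floor [([140.0, 210.0], 0.74, [0.689, -0.319, 0.088]), ([336.0, 268.0], 0.63, [0.593, 0.105, 0.057])]
scene cabinet [([314.0, 314.0], 0.77, [0.727, 0.132, 0.071]), ([273.0, 221.0], 0.43, [0.521, -0.095, 0.034])]
scene bar_green_mid [([369.0, 205.0], 0.92, [0.359, 0.062, 0.034]), ([312.0, 194.0], 0.9, [0.394, -0.07, 0.034]), ([274.0, 222.0], 0.88, [0.522, -0.091, 0.033]), ([264.0, 189.0], 0.85, [0.434, -0.177, 0.032])]
scene bar_cream_mid [([223.0, 211.0], 0.93, [0.547, -0.215, 0.03])]
scene bar_brown_mid [([192.0, 183.0], 0.92, [0.509, -0.332, 0.035])]
scene bottle_white [([494.0, 343.0], 0.92, [0.663, 0.437, 0.124]), ([338.0, 264.0], 0.37, [0.588, 0.106, 0.064])]
scene beaker [([136.0, 210.0], 0.84, [0.695, -0.323, 0.091])]
scene jar [([168.0, 257.0], 0.84, [0.751, -0.192, 0.068])]
scene bottle_amber [([240.0, 268.0], 0.95, [0.695, -0.056, 0.06])]
top panel_top [([274.0, 223.0], 0.57, [0.593, 0.103, 0.067])]
top drawer_face [([280.0, 224.0]
[... 927 characters left out ...]
r [([350.0, 184.0], 0.67, [0.674, -0.065, 0.084])]
{'clock': 1.2, 'q': array([ 1.08800299e+00,  4.23102030e-01,  1.62990587e+00, -2.69724455e-06,
        1.08858205e+00, -1.90126244e-02]), 'joint_vel': array([-0.00169254,  0.00148455, -0.0018588 , -0.00056857, -0.00317428,
        0.00067884]), 'tau': array([-2.05327706e-03, -5.44588244e+01, -2.74038774e+01,  6.44527911e-02,
        1.68395630e-02, -4.93295568e-05]), 'ee_pos': array([0.2795609 , 0.55897467, 0.23667148]), 'ee_rot': array([2.67250664e+00, 1.65145645e+00, 5.56787015e-06]), 'contact_force': array([-0.10042633,  0.08326943, -0.66081615]), 'ft_torque': array([ 0.01683853, -0.06287531,  0.00295938]), 'opening': 0.08803751610844182}
```

View pics/scene0.png

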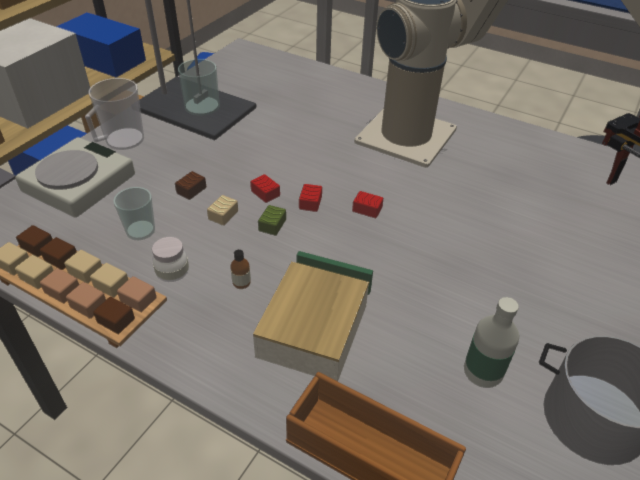

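View pics/top0.png

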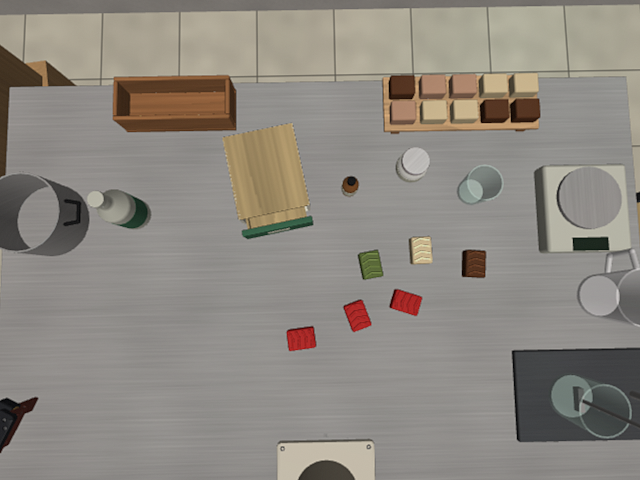

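Scene: olive-green bar is at scene (273,219) / top (371,265). Look-alikes: red bars at top (301,338), (357,316), (405,301); cream (421,250), brown (474,263); also the rack of bars at top (460,100). I choose the green one at (371,265). The drawer's panel is at top (277,228), slightly turned.

```bash
python3 - <<'E'
from h import *
p=grab('top')
f=p['frame']; c=np.hstack([cv2.resize(f[225:345,280:500],None,fx=3.5,fy=3.5,interpolation=cv2.INTER_CUBIC)])
cv2.imwrite('pics/crop1.png',cv2.cvtColor(c,cv2.COLOR_RGB2BGR))
c=cv2.resize(f[110:250,200:370],None,fx=4,fy=4,interpolation=cv2.INTER_CUBIC)
cv2.imwrite('pics/crop2.png',cv2.cvtColor(c,cv2.COLOR_RGB2BGR))
vv,uu=np.mgrid[0:480,0:640]
for n in('top','scene'):
    q=p if n=='top' else grab('scene')
    W=world(q,uu,vv); hsv=cv2.cvtColor(q['frame'],cv2.COLOR_RGB2HSV)
    def rect(m,name):
        P=W[m][:,:2].astype(np.float32); r=cv2.minAreaRect(P*1000)
        b=cv2.boxPoints(r)
        print(n,name,m.sum(),'c',np.round(r[0],1),'size',np.round(r[1],1),'ang',round(r[2],1),'mean',np.round(P.mean(0),4),'z',np.round(np.median(W[m][:,2]),4))
    nb=(W[...,2]>.024)&(W[...,2]<.045)
    g=nb&(hsv[...,0]>25)&(hsv[...,0]<50)&(hsv[...,1]>80)&(np.hypot(W[...,0]-.495,W[...,1]+.107)<.06)
    rect(g,'green')
    for nm,c in(('cream',(.54,-.22)),('brown',(.5,-.345)),('red3',(.42,-.18)),('red2',(.386,-.08))):
        rect(nb&(np.hypot(W[...,0]-c[0],W[...,1]-c[1])<.045),nm)
    near=(np.hypot(W[...,0]-.65,W[...,1]-.12)<.25)
    wood=near&(W[...,2]>.066)&(W[...,2]<.078)&(hsv[...,0]<30)&(hsv[...,1]>60)
    rect(wood,'woodtop')
    pan=near&(hsv[...,0]>60)&(hsv[...,0]<95)&(hsv[...,1]>80)&(W[...,2]>.061)&(W[...,2]<.075)&(W[...,0]<.64)
    rect(pan,'paneltop')
    # fit
    P=W[pan][:,:2]; C=P.mean(0); _,_,V=np.linalg.svd(P-C); print('dir',V[0],np.degrees(np.arctan2(*V[0][::-1])))
E
```

```text
top green 512 c [ 500.6 -109.9] size [59.4 43.6] ang 10.1 mean [ 0.5005 -0.1096] z 0.034
top cream 563 c [ 532.5 -227.5] size [62.  47.3] ang 1.4 mean [ 0.5321 -0.2258] z 0.0339
top brown 562 c [ 499.5 -347.9] size [46.4 62.4] ang 84.8 mean [ 0.4992 -0.3462] z 0.0339
top red3 570 c [ 415.  -188.6] size [62.6 45.8] ang 71.6 mean [ 0.4151 -0.1877] z 0.0338
top red2 570 c [387.4 -77.9] size [62.1 45.9] ang 19.7 mean [ 0.3876 -0.0775] z 0.034
top woodtop 6208 c [749.  113.3] size [324.5 263.3] ang 30.8 mean [0.712  0.1224] z 0.0723
top paneltop 393 c [587.5  97.1] size [ 12.5 154.1] ang 10.9 mean [0.5868 0.0977] z 0.0679
dir [ 0.19290554 -0.98121733] -78.87760300420477
scene green 389 c [ 504.2 -109. ] size [63.2 45.5] ang 8.3 mean [ 0.5071 -0.1076] z 0.033
scene cream 417 c [ 534.7 -225.7] size [47.6 65.2] ang 89.7 mean [ 0.5374 -0.2237] z 0.0325
scene brown 373 c [ 501.  -346.7] size [49.7 65.9] ang 85.4 mean [ 0.5047 -0.3446] z 0.0325
scene red3 369 c [ 417.6 -186.7] size [65.3 49.2] ang 71.8 mean [ 0.4209 -0.1854] z 0.0326
scene red2 370 c [389.3 -77.4] size [69.9 46.5] ang 20.2 mean [ 0.3932 -0.0753] z 0.033
scene woodtop 7517 c [762.3 107.7] size [305.8 268.9] ang 25.9 mean [0.7249 0.1283] z 0.0712
scene paneltop 264 c [589.8  97.9] size [ 14.1 153.4] ang 11.3 mean [0.5894 0.1001] z 0.0672
dir [-0.19487631  0.98082783] 101.23749813371737
```

View pics/crop1.png

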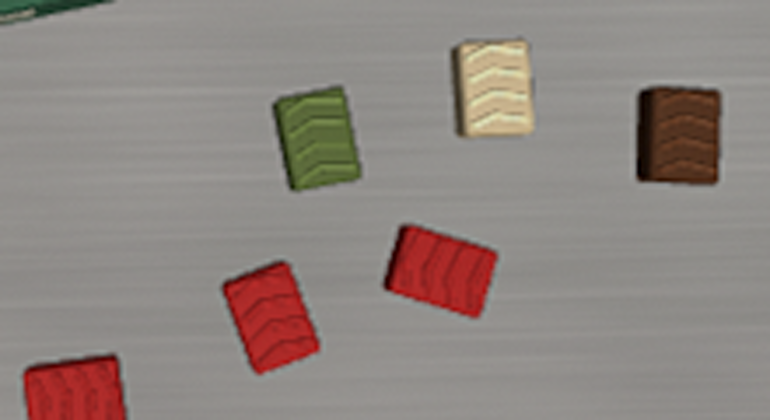

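View pics/crop2.png

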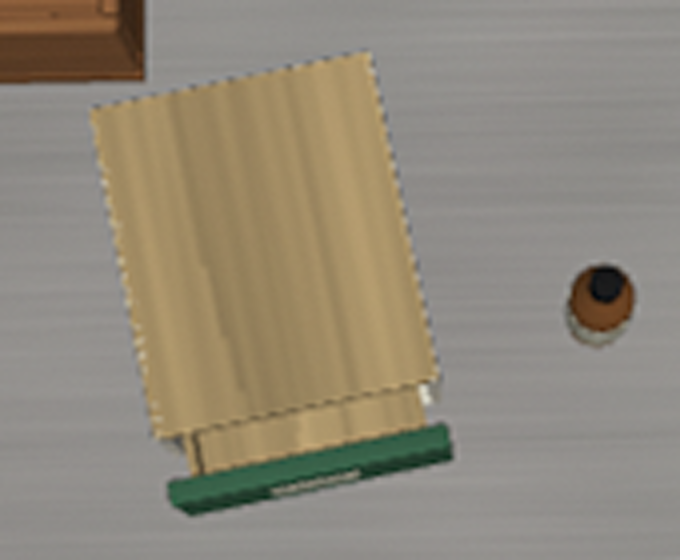

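Crop confirms: olive-green bar, centre ≈ (0.501,-0.110), long axis ≈ 10° from x; drawer's press axis ≈ 11.2° (0.981,0.194), face centre ≈ (0.581,0.096). Moving in front of the face with jaws shut.

```bash
python3 -m crank '[{"dp":[0.167,-0.3,0],"twist":[0,0,0.82]},{"dp":[0.167,-0.3,0],"twist":[0,0,0.82]},{"dp":[0.167,-0.3,0],"twist":[0,0,0.82]},{"dp":[0.167,-0.3,0],"twist":[0,0,0.82]},{"dp":[0.167,-0.3,0],"twist":[0,0,0.82]},{"dp":[0.167,-0.3,0],"twist":[0,0,0.82]},{"dp":[0.167,-0.3,0],"twist":[0,0,0.82]},{"dp":[0.167,-0.3,0],"twist":[0,0,0.82]}]' 0
```

```text
clock: 1.97
ee_pos: [0.4384, 0.2707, 0.2374]
ee_rot: [-1.946, -2.462, -0.007]
contact_force: [1.2, 1.4, -0.8]
opening: 0.0379
```

```bash
python3 -m crank '[{"dp":[0.16,-0.3,-0.05],"twist":[0,0,0]},{"dp":[0.16,-0.3,-0.1],"twist":[0,0,0]},{"dp":[0.15,-0.3,-0.15],"twist":[0,0,0]},{"dp":[0.12,-0.25,-0.2],"twist":[0,0,0]},{"dp":[0,0,-0.2],"twist":[0,0,0]},{"dp":[0,0,0],"twist":[0,0,0]}]' 0; cat >> h.py <<'E'
A=np.array([0.981,0.194]);F0=np.array([.581,.096])
def st():
    s=observe(); r=s['ee_rot'];p=s['ee_pos']
    from scipy.spatial.transform import Rotation as R
    M=R.from_rotvec(r).as_matrix()
    d=p[:2]-F0
    print('t',round(s['clock'],2),'p',np.round(p,4),'xdir',np.round(np.degrees(np.arctan2(M[1,0],M[0,0])),2),'toolz',np.round(M[:,2],4),'F',np.round(s['contact_force'],1),'Fpress',round(float(-s['contact_force'][:2]@A),2),'op',round(s['opening'],4),'along',round(float(d@A),4),'lat',round(float(d@[-A[1],A[0]]),4))
E
python3 -c "
from h import *;st()"
```

```text
clock: 2.47
ee_pos: [0.5136, 0.1266, 0.1572]
ee_rot: [1.948, 2.46, 0.021]
contact_force: [-0.3, 0.8, 0.0]
opening: 0.0007
t 2.47 p [0.5136 0.1266 0.1572] xdir 103.25 toolz [ 0.0112  0.008  -0.9999] F [-0.3  0.8  0. ] Fpress 0.15 op 0.0007 along -0.0602 lat 0.0431
```

```bash
python3 -m crank '[{"dp":[0.11,-0.16,0],"twist":[-0.04,0.06,-0.18]},{"dp":[0.12,-0.16,-0.05],"twist":[-0.04,0.06,-0.17]},{"dp":[0,0,-0.3],"twist":[0,0,0]},{"dp":[0,0,-0.3],"twist":[0,0,0]},{"dp":[0,0,-0.25],"twist":[0,0,0]},{"dp":[0,0,-0.15],"twist":[0,0,0]},{"dp":[0,0,0],"twist":[0,0,0]}]' 0
python3 -c "
from h import *;st()"
```

```text
clock: 3.05
ee_pos: [0.5473, 0.0897, 0.0344]
ee_rot: [1.989, 2.424, 0.01]
contact_force: [-0.4, -0.1, 0.5]
opening: 0.0002
t 3.05 p [0.5473 0.0897 0.0344] xdir 101.25 toolz [ 0.0087  0.0012 -1.    ] F [-0.4 -0.1  0.5] Fpress 0.41 op 0.0002 along -0.0343 lat 0.0003
```

```bash
python3 -m crank '[{"dp":[0.04,0.008,0],"twist":[0,0,0]},{"dp":[0.04,0.008,0],"twist":[0,0,0]},{"dp":[0.02,0.004,0],"twist":[0,0,0]},{"dp":[0,0,0],"twist":[0,0,0]}]' 0
python3 -c "
from h import *;st()"; python3 -m crank '[{"dp":[0.016,0.003,0],"twist":[0,0,0]},{"dp":[0.016,0.003,0],"twist":[0,0,0]}]' 0
python3 -c "
from h import *;st()"
```

```text
clock: 3.38
ee_pos: [0.5629, 0.0947, 0.0391]
ee_rot: [1.984, 2.424, 0.015]
contact_force: [0.7, 0.8, -0.3]
opening: 0.0001
t 3.38 p [0.5629 0.0947 0.0391] xdir 101.41 toolz [ 0.0128  0.0019 -0.9999] F [ 0.7  0.8 -0.3] Fpress -0.85 op 0.0001 along -0.018 lat 0.0023
clock: 3.55
ee_pos: [0.5686, 0.0961, 0.0417]
ee_rot: [1.982, 2.423, 0.02]
contact_force: [0.4, -0.4, 0.6]
opening: 0.0008
t 3.55 p [0.5686 0.0961 0.0417] xdir 101.44 toolz [ 0.0169  0.0025 -0.9999] F [ 0.4 -0.4  0.6] Fpress -0.29 op 0.0008 along -0.0122 lat 0.0025
```

```bash
python3 -m crank '[{"dp":[0.0,-0.01,-0.05],"twist":[0,0.1,0]},{"dp":[0,-0.01,-0.04],"twist":[0,0.1,0]}]' 0
python3 -c "
from h import *;st()"; python3 -m crank '[{"dp":[0.01,0.002,-0.01],"twist":[0,0.03,0]},{"dp":[0.01,0.002,-0.01],"twist":[0,0.03,0]}]' 0
python3 -c "
from h import *;st()"
```

```text
clock: 3.72
ee_pos: [0.5698, 0.094, 0.0326]
ee_rot: [-1.987, -2.43, -0.003]
contact_force: [0.5, 0.3, -0.2]
opening: 0.001
t 3.72 p [0.5698 0.094  0.0326] xdir 101.46 toolz [-0.001  0.003 -1.   ] F [ 0.5  0.3 -0.2] Fpress -0.56 op 0.001 along -0.0114 lat 0.0002
clock: 3.88
ee_pos: [0.57, 0.0937, 0.0289]
ee_rot: [-1.982, -2.422, 0.011]
contact_force: [-4.9, 0.5, 4.1]
opening: 0.0001
t 3.88 p [0.57   0.0937 0.0289] xdir 101.42 toolz [-0.0135  0.0023 -0.9999] F [-4.9  0.5  4.1] Fpress 4.68 op 0.0001 along -0.0113 lat -0.0001
```

```bash
python3 -m crank '[{"dp":[0.01,0.002,0.015],"twist":[0,-0.08,0]}]' 0
python3 -c "
from h import *;st()"; python3 -m crank '[{"dp":[0.014,0.003,0.0],"twist":[0,0,0]}]' 0
python3 -c "
from h import *;st()"
```

```text
clock: 3.97
ee_pos: [0.57, 0.0936, 0.0295]
ee_rot: [-1.985, -2.425, 0.007]
contact_force: [-2.9, -0.5, -2.6]
opening: 0.0002
t 3.97 p [0.57   0.0936 0.0295] xdir 101.4 toolz [-0.0089  0.0019 -1.    ] F [-2.9 -0.5 -2.6] Fpress 2.94 op 0.0002 along -0.0113 lat -0.0002
clock: 4.05
ee_pos: [0.5703, 0.0937, 0.0291]
ee_rot: [-1.984, -2.423, 0.01]
contact_force: [-6.0, -1.6, 5.5]
opening: 0.0005
t 4.05 p [0.5703 0.0937 0.0291] xdir 101.39 toolz [-0.0116  0.0014 -0.9999] F [-6.  -1.6  5.5] Fpress 6.23 op 0.0005 along -0.011 lat -0.0002
```

```bash
python3 -m crank '[{"dp":[0.018,0.0035,0.003],"twist":[0,-0.05,0]}]' 0
python3 -c "
from h import *;st()"; python3 -m crank '[{"dp":[0.02,0.004,0.0],"twist":[0,0,0]}]' 0
python3 -c "
from h import *;st()"
```

```text
clock: 4.13
ee_pos: [0.5708, 0.0937, 0.0289]
ee_rot: [-1.985, -2.424, 0.009]
contact_force: [-8.1, -1.5, 4.5]
opening: 0.0005
t 4.13 p [0.5708 0.0937 0.0289] xdir 101.38 toolz [-1.020e-02  8.000e-04 -9.999e-01] F [-8.1 -1.5  4.5] Fpress 8.23 op 0.0005 along -0.0104 lat -0.0003
clock: 4.22
ee_pos: [0.5714, 0.0939, 0.0286]
ee_rot: [-1.983, -2.422, 0.013]
contact_force: [-7.7, -2.0, 6.2]
opening: 0.0007
t 4.22 p [0.5714 0.0939 0.0286] xdir 101.38 toolz [-1.370e-02  2.000e-04 -9.999e-01] F [-7.7 -2.   6.2] Fpress 7.98 op 0.0007 along -0.0098 lat -0.0002
```

```bash
python3 -m crank '[{"dp":[0.022,0.004,0.004],"twist":[0,-0.07,0]},{"dp":[0.022,0.004,0.004],"twist":[0,-0.05,0]}]' 0
python3 -c "
from h import *;st()"; python3 -m crank '[{"dp":[0.022,0.004,0.002],"twist":[0,-0.03,0]},{"dp":[0.022,0.004,0.002],"twist":[0,-0.03,0]}]' 0
python3 -c "
from h import *;st()"
```

```text
clock: 4.38
ee_pos: [0.5729, 0.0941, 0.0286]
ee_rot: [-1.986, -2.425, 0.011]
contact_force: [-7.9, -2.3, 3.3]
opening: 0.0003
t 4.38 p [0.5729 0.0941 0.0286] xdir 101.36 toolz [-0.0095 -0.0011 -1.    ] F [-7.9 -2.3  3.3] Fpress 8.25 op 0.0003 along -0.0083 lat -0.0003
clock: 4.55
ee_pos: [0.5746, 0.0944, 0.0285]
ee_rot: [-1.987, -2.425, 0.014]
contact_force: [-8.4, -1.3, 5.6]
opening: 0.0006
t 4.55 p [0.5746 0.0944 0.0285] xdir 101.35 toolz [-0.0107 -0.0024 -0.9999] F [-8.4 -1.3  5.6] Fpress 8.53 op 0.0006 along -0.0066 lat -0.0003
```

```bash
python3 -m crank '[{"dp":[0.022,0.004,0.003],"twist":[0.01,-0.05,0]},{"dp":[0.022,0.004,0.003],"twist":[0.01,-0.05,0]},{"dp":[0.022,0.004,0.003],"twist":[0.01,-0.05,0]}]' 0
python3 -c "
from h import *;st()"; python3 -m crank '[{"dp":[0.022,0.004,0.003],"twist":[0.01,-0.05,0]},{"dp":[0.022,0.004,0.003],"twist":[0.01,-0.05,0]}]' 0
python3 -c "
from h import *;st()"
```

```text
clock: 4.8
ee_pos: [0.577, 0.0949, 0.0284]
ee_rot: [-1.988, -2.427, 0.008]
contact_force: [-8.5, -1.0, 5.0]
opening: 0.0005
t 4.8 p [0.577  0.0949 0.0284] xdir 101.34 toolz [-0.0068 -0.0013 -1.    ] F [-8.5 -1.   5. ] Fpress 8.49 op 0.0005 along -0.0042 lat -0.0003
clock: 4.97
ee_pos: [0.5783, 0.0951, 0.0284]
ee_rot: [-1.989, -2.427, 0.005]
contact_force: [-8.1, -0.8, 5.9]
opening: 0.0006
t 4.97 p [0.5783 0.0951 0.0284] xdir 101.33 toolz [-4.7e-03 -6.0e-04 -1.0e+00] F [-8.1 -0.8  5.9] Fpress 8.05 op 0.0006 along -0.0028 lat -0.0003
```

```bash
python3 -m crank '[{"dp":[0.022,0.004,0.005],"twist":[0.01,-0.03,0]},{"dp":[0.022,0.004,0.005],"twist":[0.0,-0.03,0]},{"dp":[0.022,0.004,0.005],"twist":[0.0,-0.03,0]}]' 0
python3 -c "
from h import *;st()"; python3 -m crank '[{"dp":[0.022,0.004,0.003],"twist":[0.0,-0.02,0]},{"dp":[0.022,0.004,0.003],"twist":[0.0,-0.02,0]}]' 0
python3 -c "
from h import *;st()"
```

```text
clock: 5.22
ee_pos: [0.5794, 0.0953, 0.0285]
ee_rot: [-1.988, -2.425, 0.012]
contact_force: [-8.4, -2.3, 3.4]
opening: 0.0006
t 5.22 p [0.5794 0.0953 0.0285] xdir 101.31 toolz [-0.0095 -0.0018 -1.    ] F [-8.4 -2.3  3.4] Fpress 8.72 op 0.0006 along -0.0017 lat -0.0003
clock: 5.38
ee_pos: [0.5805, 0.0955, 0.0285]
ee_rot: [-1.986, -2.423, 0.018]
contact_force: [-9.1, -1.2, 6.0]
opening: 0.0005
t 5.38 p [0.5805 0.0955 0.0285] xdir 101.3 toolz [-0.0139 -0.0032 -0.9999] F [-9.1 -1.2  6. ] Fpress 9.12 op 0.0005 along -0.0006 lat -0.0004
```

```bash
python3 -m crank '[{"dp":[0.023,0.004,0.004],"twist":[0.01,-0.06,0]},{"dp":[0.023,0.004,0.004],"twist":[0.01,-0.06,0]}]' 0
python3 -c "
from h import *;st()"; python3 -m crank '[{"dp":[0.024,0.005,0.004],"twist":[0.01,-0.05,0]},{"dp":[0.024,0.005,0.004],"twist":[0.01,-0.05,0]}]' 0
python3 -c "
from h import *;st()"
```

```text
clock: 5.55
ee_pos: [0.5815, 0.0958, 0.0285]
ee_rot: [-1.988, -2.424, 0.014]
contact_force: [-10.8, -1.9, 6.0]
opening: 0.0004
t 5.55 p [0.5815 0.0958 0.0285] xdir 101.3 toolz [-0.0112 -0.0027 -0.9999] F [-10.8  -1.9   6. ] Fpress 10.95 op 0.0004 along 0.0005 lat -0.0003
clock: 5.72
ee_pos: [0.5814, 0.0958, 0.0285]
ee_rot: [-1.987, -2.423, 0.016]
contact_force: [-10.6, -2.9, 7.3]
opening: 0.0004
t 5.72 p [0.5814 0.0958 0.0285] xdir 101.3 toolz [-0.0129 -0.0029 -0.9999] F [-10.6  -2.9   7.3] Fpress 10.94 op 0.0004 along 0.0004 lat -0.0003
```

```bash
python3 -m crank '[{"dp":[0.027,0.005,0.004],"twist":[0.01,-0.05,0]},{"dp":[0.027,0.005,0.004],"twist":[0.01,-0.05,0]}]' 0
python3 -c "
from h import *;st()"; python3 -m crank '[{"dp":[-0.2,-0.04,0.02],"twist":[0,0,0]},{"dp":[-0.25,-0.05,0.02],"twist":[0,0,0]},{"dp":[-0.25,-0.05,0.02],"twist":[0,0,0]},{"dp":[-0.25,-0.05,0],"twist":[0,0,0]},{"dp":[-0.2,-0.04,0.0],"twist":[0,0,0]},{"dp":[-0.1,-0.02,0.0],"twist":[0,0,0]},{"dp":[0,0,0],"twist":[0,0,0]}]' 0
python3 -c "
from h import *;st()
grab('scene','scene1.png');grab('top','top1.png')"
```

```text
clock: 5.88
ee_pos: [0.5814, 0.0957, 0.0285]
ee_rot: [-1.985, -2.421, 0.02]
contact_force: [-12.5, -3.2, 8.4]
opening: 0.0006
t 5.88 p [0.5814 0.0957 0.0285] xdir 101.29 toolz [-0.0162 -0.0031 -0.9999] F [-12.5  -3.2   8.4] Fpress 12.89 op 0.0006 along 0.0003 lat -0.0003
clock: 6.47
ee_pos: [0.4305, 0.0653, 0.0371]
ee_rot: [-1.991, -2.428, 0.006]
contact_force: [0.1, 0.6, -0.6]
opening: 0.0007
t 6.47 p [0.4305 0.0653 0.0371] xdir 101.3 toolz [-0.0038 -0.0016 -1.    ] F [ 0.1  0.6 -0.6] Fpress -0.2 op 0.0007 along -0.1536 lat -0.0009
```

View pics/scene1.png

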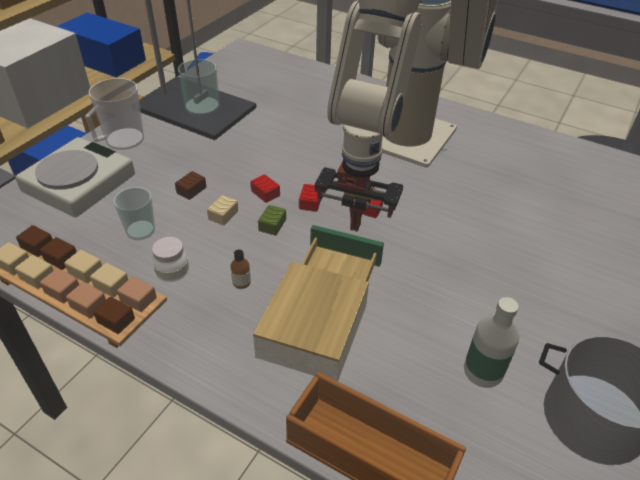

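The drawer is springing out in scene (panel at (346,246)). Raise and go above the bar.

```bash
python3 -m crank '[{"dp":[0,0,0.34],"twist":[0,0,0]},{"dp":[0,0,0.34],"twist":[0,0,0]},{"dp":[0.12,-0.28,0.1],"twist":[0,0,-0.1]},{"dp":[0.12,-0.28,0],"twist":[0,0,-0.1]},{"dp":[0.12,-0.28,0],"twist":[0,0,0]},{"dp":[0.12,-0.28,0],"twist":[0,0,0]},{"dp":[0.1,-0.24,0],"twist":[0,0,0]},{"dp":[0,0,0],"twist":[0,0,0]}]' 0.85
python3 -c "
from h import *;st()
p=grab('scene','scene2.png');
vv,uu=np.mgrid[0:480,0:640]
for q in (p,grab('top','top2.png')):
    W=world(q,uu,vv);hsv=cv2.cvtColor(q['frame'],cv2.COLOR_RGB2HSV)
    pan=(np.hypot(W[...,0]-.55,W[...,1]-.1)<.2)&(hsv[...,0]>60)&(hsv[...,0]<95)&(hsv[...,1]>80)&(W[...,2]>.061)&(W[...,2]<.075)
    r=cv2.minAreaRect(W[pan][:,:2].astype(np.float32)*1000);print(pan.sum(),np.round(r[0],1),np.round(r[1],1),r[2])"
```

```text
clock: 7.23
ee_pos: [0.5227, -0.1042, 0.1363]
ee_rot: [1.997, 2.406, 0.006]
contact_force: [-0.8, -0.3, -0.3]
opening: 0.0505
t 7.23 p [ 0.5227 -0.1042  0.1363] xdir 100.62 toolz [ 0.0138 -0.0066 -0.9999] F [-0.8 -0.3 -0.3] Fpress 0.89 op 0.0505 along -0.096 lat -0.1851
219 [489.   77.9] [ 15.5 152.8] 11.889907836914062
383 [485.7  77.7] [ 12.  154.4] 11.00898265838623
```

View pics/top2.png

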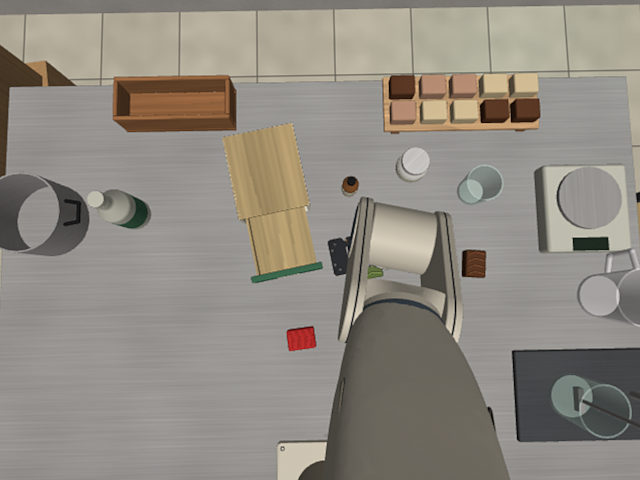

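```bash
python3 -m crank '[{"dp":[-0.09,-0.02,0],"twist":[0.07,0.14,-0.05]},{"dp":[-0.08,-0.02,0],"twist":[0,0,0]},{"dp":[0,0,-0.15],"twist":[0,0,0]},{"dp":[0,0,-0.15],"twist":[0,0,0]},{"dp":[0,0,0],"twist":[0,0,0]}]' 0.85
python3 -c "
from h import *;st()
p=grab('scene','scene3.png')
c=cv2.resize(p['frame'][130:290,180:400],None,fx=3.5,fy=3.5);cv2.imwrite('pics/c3.png',c[...,::-1])"
```

```text
clock: 7.75
ee_pos: [0.4952, -0.1018, 0.0991]
ee_rot: [-2.002, -2.412, 0.002]
contact_force: [-0.9, -0.1, -0.7]
opening: 0.0744
t 7.75 p [ 0.4952 -0.1018  0.0991] xdir 100.61 toolz [-0.0066  0.0037 -1.    ] F [-0.9 -0.1 -0.7] Fpress 0.88 op 0.0744 along -0.1225 lat -0.1774
```

View pics/c3.png

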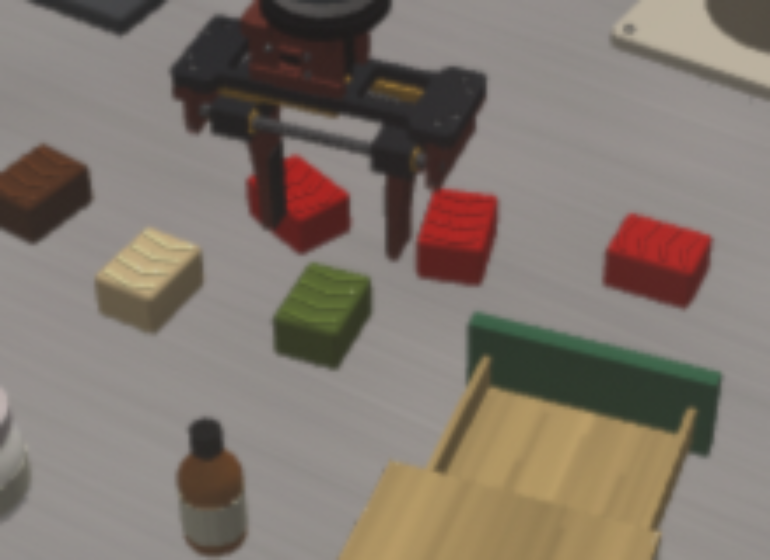

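```bash
python3 -m crank '[{"dp":[0.05,-0.06,0],"twist":[0.04,-0.06,-0.05]},{"dp":[0,0,-0.15],"twist":[0,0,0]},{"dp":[0,0,-0.1],"twist":[0,0,0]},{"dp":[0,0,0],"twist":[0,0,0]}]' 0.85
python3 -c "
from h import *;st()"
```

```text
clock: 8.13
ee_pos: [0.5037, -0.1089, 0.0728]
ee_rot: [-2.009, -2.415, -0.014]
contact_force: [-0.8, 0.1, -0.3]
opening: 0.0745
t 8.13 p [ 0.5037 -0.1089  0.0728] xdir 100.49 toolz [ 0.0055  0.0073 -1.    ] F [-0.8  0.1 -0.3] Fpress 0.8 op 0.0745 along -0.1156 lat -0.186
```

```bash
python3 -m crank '[{"dp":[-0.005,0,-0.15],"twist":[-0.06,0.05,-0.05]},{"dp":[0,0,-0.15],"twist":[0,0,0]},{"dp":[0,0,-0.08],"twist":[0,0,0]},{"dp":[0,0,-0.05],"twist":[0,0,0]},{"dp":[0,0,0],"twist":[0,0,0]}]' 0.85
python3 -c "
from h import *;st()"
```

```text
clock: 8.55
ee_pos: [0.506, -0.1098, 0.0226]
ee_rot: [2.013, 2.407, 0.005]
contact_force: [-0.3, 0.5, -0.6]
opening: 0.0746
t 8.55 p [ 0.506  -0.1098  0.0226] xdir 100.2 toolz [ 5.3e-03  1.0e-04 -1.0e+00] F [-0.3  0.5 -0.6] Fpress 0.22 op 0.0746 along -0.1135 lat -0.1874
```

```bash
python3 -m crank '[{"dp":[-0.035,0.0,-0.04],"twist":[0,0.05,0]},{"dp":[0,0,0],"twist":[0,0,0]}]' 0.85
python3 -c "
from h import *;st()"
```

```text
clock: 8.72
ee_pos: [0.502, -0.11, 0.0183]
ee_rot: [2.015, 2.41, 0.001]
contact_force: [0.9, -0.3, -0.1]
opening: 0.0745
t 8.72 p [ 0.502  -0.11    0.0183] xdir 100.2 toolz [ 6.e-04 -0.e+00 -1.e+00] F [ 0.9 -0.3 -0.1] Fpress -0.86 op 0.0745 along -0.1174 lat -0.1868
```

```bash
python3 -m crank '[{"dp":[0,0,0],"twist":[0,0,0]},{"dp":[0,0,0],"twist":[0,0,0]},{"dp":[0,0,0],"twist":[0,0,0]},{"dp":[0,0,0],"twist":[0,0,0]},{"dp":[0,0,0],"twist":[0,0,0]},{"dp":[0,0,0],"twist":[0,0,0]},{"dp":[0,0,0],"twist":[0,0,0]},{"dp":[0,0,0],"twist":[0,0,0]}]' 0.3
python3 -c "
from h import *;st()"

```

```text
clock: 9.38
ee_pos: [0.5032, -0.1103, 0.0205]
ee_rot: [2.013, 2.408, 0.003]
contact_force: [0.5, -0.1, -1.2]
opening: 0.0457
t 9.38 p [ 0.5032 -0.1103  0.0205] xdir 100.21 toolz [ 3.9e-03 -8.0e-04 -1.0e+00] F [ 0.5 -0.1 -1.2] Fpress -0.42 op 0.0457 along -0.1163 lat -0.1873
```

```bash
python3 -m crank '[{"dp":[0,0,0.1],"twist":[0,0,0]},{"dp":[0,0,0.2],"twist":[0,0,0]},{"dp":[0,0,0.3],"twist":[0,0,0]},{"dp":[0,0,0.3],"twist":[0,0,0]},{"dp":[0,0,0.1],"twist":[0,0,0]},{"dp":[0,0,0],"twist":[0,0,0]}]' 0
python3 -c "
from h import *;st()
p=grab('scene','scene4.png')
c=cv2.resize(p['frame'][130:290,180:400],None,fx=3.5,fy=3.5);cv2.imwrite('pics/c4.png',c[...,::-1])"
```

```text
clock: 9.88
ee_pos: [0.5002, -0.1096, 0.1469]
ee_rot: [-2.014, -2.409, 0.001]
contact_force: [0.1, 0.0, -1.1]
opening: 0.0456
t 9.88 p [ 0.5002 -0.1096  0.1469] xdir 100.2 toolz [-1.7e-03  6.0e-04 -1.0e+00] F [ 0.1  0.  -1.1] Fpress -0.06 op 0.0456 along -0.1191 lat -0.186
```

View pics/c4.png

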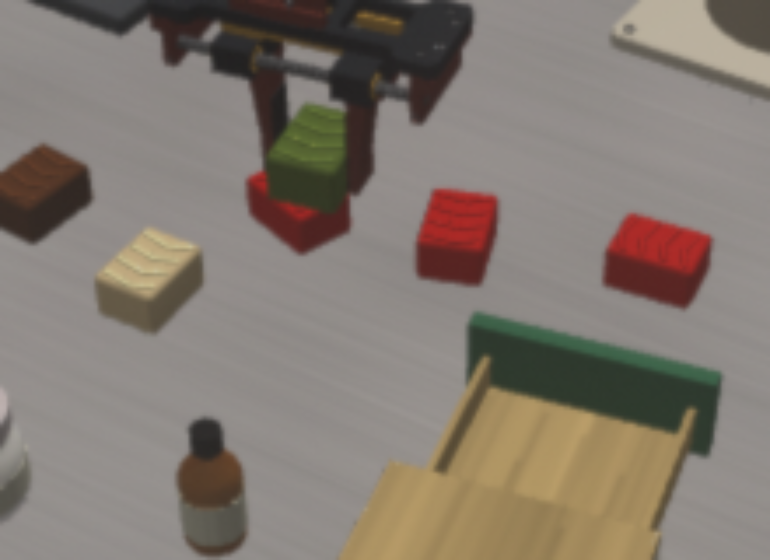

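Bar is held level (crop (310,160)). Carry over the tray.

```bash
python3 -m crank '[{"dp":[0.08,0.28,0],"twist":[0,0,0.05]},{"dp":[0.08,0.28,0],"twist":[0,0,0.05]},{"dp":[0.08,0.28,0],"twist":[0,0,0.05]},{"dp":[0.08,0.28,0],"twist":[0,0,0.05]},{"dp":[0.06,0.22,0],"twist":[0,0,0]},{"dp":[0.04,0.15,0],"twist":[0,0,0]},{"dp":[0,0,0],"twist":[0,0,0]}]' 0
python3 -c "
from h import *;st();p=observe()['ee_pos'];print((np.array([.556,.0914])-p[:2])/.12)"
```

```text
clock: 10.52
ee_pos: [0.548, 0.075, 0.1403]
ee_rot: [-1.993, -2.419, 0.009]
contact_force: [0.1, 0.4, -0.6]
opening: 0.0456
t 10.52 p [0.548  0.075  0.1403] xdir 101.02 toolz [-8.9e-03 -1.0e-04 -1.0e+00] F [ 0.1  0.4 -0.6] Fpress -0.15 op 0.0456 along -0.0365 lat -0.0142
[0.06689034 0.13674892]
```

```bash
python3 -m crank '[{"dp":[0.067,0.137,0],"twist":[0,-0.08,0]},{"dp":[0,0,-0.2],"twist":[0,0,0]},{"dp":[0,0,-0.2],"twist":[0,0,0]},{"dp":[0,0,-0.1],"twist":[0,0,0]},{"dp":[0,0,0],"twist":[0,0,0]}]' 0
python3 -c "
from h import *;st();p=observe()['ee_pos'];print((np.array([.556,.0914])-p[:2])/.12)"
```

```text
clock: 10.93
ee_pos: [0.5529, 0.0916, 0.0734]
ee_rot: [-1.99, -2.425, 0.009]
contact_force: [-0.5, 0.1, -0.4]
opening: 0.046
t 10.93 p [0.5529 0.0916 0.0734] xdir 101.25 toolz [-0.0071 -0.0019 -1.    ] F [-0.5  0.1 -0.4] Fpress 0.44 op 0.046 along -0.0285 lat 0.0011
[ 0.02623307 -0.00130738]
```

```bash
python3 -m crank '[{"dp":[0.025,0,-0.1],"twist":[0.02,-0.07,0]},{"dp":[0,0,-0.09],"twist":[0,0,0]},{"dp":[0,0,-0.04],"twist":[0,0,0]},{"dp":[0,0,0],"twist":[0,0,0]}]' 0
python3 -c "
from h import *;st();
p=grab('scene','scene5.png')
c=cv2.resize(p['frame'][170:350,230:420],None,fx=3.2,fy=3.2);cv2.imwrite('pics/c5.png',c[...,::-1])"
```

```text
clock: 11.27
ee_pos: [0.5533, 0.0891, 0.0425]
ee_rot: [-1.992, -2.424, 0.007]
contact_force: [-0.8, -0.1, -0.5]
opening: 0.0458
t 11.27 p [0.5533 0.0891 0.0425] xdir 101.17 toolz [-0.0061 -0.0011 -1.    ] F [-0.8 -0.1 -0.5] Fpress 0.82 op 0.0458 along -0.0286 lat -0.0014
```

View pics/c5.png

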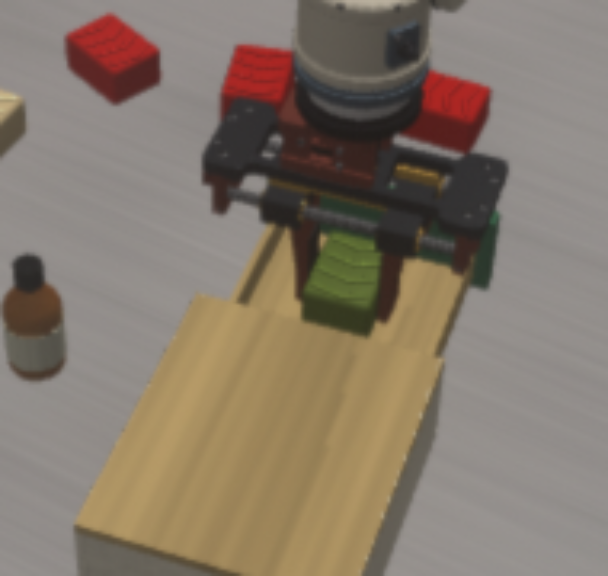

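```bash
python3 -m crank '[{"dp":[0.01,0.005,-0.02],"twist":[0,-0.06,0]},{"dp":[0,0,-0.012],"twist":[0,0,0]}]' 0
python3 -c "
from h import *;st()";python3 -m crank '[{"dp":[0,0,-0.012],"twist":[0,-0.03,0]}]' 0
python3 -c "
from h import *;st()"
```

```text
clock: 11.48
ee_pos: [0.5553, 0.0895, 0.0402]
ee_rot: [1.994, 2.425, 0.001]
contact_force: [-2.9, 1.9, 11.2]
opening: 0.0456
t 11.48 p [0.5553 0.0895 0.0402] xdir 101.14 toolz [ 2.e-03 -8.e-04 -1.e+00] F [-2.9  1.9 11.2] Fpress 2.5 op 0.0456 along -0.0264 lat -0.0014
clock: 11.57
ee_pos: [0.556, 0.0897, 0.0401]
ee_rot: [1.992, 2.422, 0.006]
contact_force: [-4.0, 0.2, 18.6]
opening: 0.0459
t 11.57 p [0.556  0.0897 0.0401] xdir 101.13 toolz [ 6.4e-03 -5.0e-04 -1.0e+00] F [-4.   0.2 18.6] Fpress 3.89 op 0.0459 along -0.0257 lat -0.0013
```

```bash
python3 -m crank '[{"dp":[-0.003,0,0.004],"twist":[0,0.03,0]},{"dp":[0,0,0],"twist":[0,0,0]}]' 0
python3 -c "
from h import *;st()";python3 -m crank '[{"dp":[0,0,0],"twist":[0,0,0]},{"dp":[0,0,0],"twist":[0,0,0]},{"dp":[0,0,0],"twist":[0,0,0]},{"dp":[0,0,0],"twist":[0,0,0]},{"dp":[0,0,0],"twist":[0,0,0]}]' 0.68
python3 -c "
from h import *;st()"
```

```text
clock: 11.73
ee_pos: [0.5566, 0.09, 0.0423]
ee_rot: [1.992, 2.423, 0.006]
contact_force: [-0.5, -0.1, -1.6]
opening: 0.0458
t 11.73 p [0.5566 0.09   0.0423] xdir 101.14 toolz [ 6.2e-03 -1.0e-04 -1.0e+00] F [-0.5 -0.1 -1.6] Fpress 0.5 op 0.0458 along -0.0251 lat -0.0012
clock: 12.15
ee_pos: [0.5579, 0.0902, 0.0436]
ee_rot: [1.99, 2.421, 0.009]
contact_force: [-0.0, 0.4, 0.2]
opening: 0.0595
t 12.15 p [0.5579 0.0902 0.0436] xdir 101.16 toolz [ 9.3e-03  2.0e-04 -1.0e+00] F [-0.   0.4  0.2] Fpress -0.05 op 0.0595 along -0.0238 lat -0.0012
```

```bash
python3 -m crank '[{"dp":[0,0,0.1],"twist":[0,0.05,0]},{"dp":[0,0,0.2],"twist":[0,0,0]},{"dp":[0,0,0.3],"twist":[0,0,0]},{"dp":[0,0,0.3],"twist":[0,0,0]},{"dp":[-0.25,-0.05,0.1],"twist":[0,0,0]},{"dp":[-0.3,-0.06,0],"twist":[0,0,0]},{"dp":[-0.3,-0.06,0],"twist":[0,0,0]},{"dp":[-0.3,-0.06,0],"twist":[0,0,0]}]' 0.68
python3 -c "
from h import *;st();
p=grab('scene','scene6.png')
c=cv2.resize(p['frame'][170:350,230:420],None,fx=3.2,fy=3.2);cv2.imwrite('pics/c6.png',c[...,::-1])
vv,uu=np.mgrid[0:480,0:640]
W=world(p,uu,vv);hsv=cv2.cvtColor(p['frame'],cv2.COLOR_RGB2HSV)
g=(W[...,2]>.04)&(W[...,2]<.065)&(hsv[...,0]>25)&(hsv[...,0]<50)&(hsv[...,1]>110)&(np.hypot(W[...,0]-.55,W[...,1]-.09)<.06)
r=cv2.minAreaRect(W[g][:,:2].astype(np.float32)*1000);print(g.sum(),r,np.percentile(W[g][:,2],[5,50,95]))
"
```

```text
clock: 12.82
ee_pos: [0.422, 0.0628, 0.168]
ee_rot: [1.99, 2.422, 0.012]
contact_force: [-0.1, -0.8, 0.9]
opening: 0.0596
t 12.82 p [0.422  0.0628 0.168 ] xdir 101.19 toolz [ 0.0105  0.001  -0.9999] F [-0.1 -0.8  0.9] Fpress 0.24 op 0.0596 along -0.1624 lat -0.0017
447 ((556.6597900390625, 89.24186706542969), (62.07067108154297, 44.310791015625), 11.278426170349121) [0.05013567 0.05318727 0.05621842]
```

View pics/c6.png

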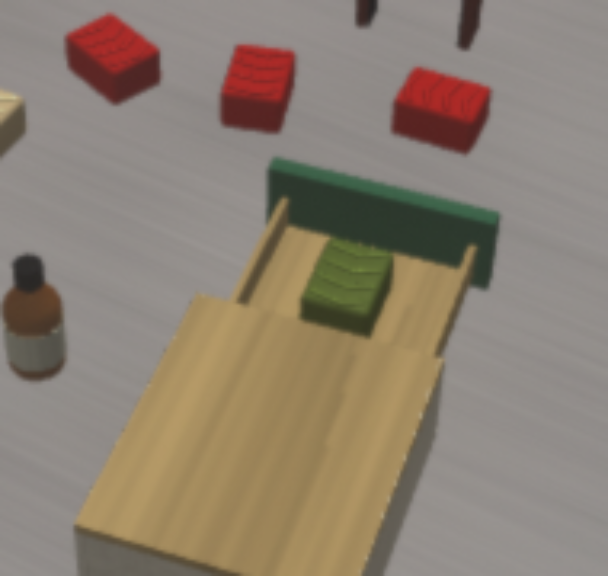

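Bar lies flat in the tray (crop (348,280), top at z≈0.053). Now descend in front of the panel with the jaws shut.

```bash
python3 -m crank '[{"dp":[0,0,-0.2],"twist":[0,0.05,0]},{"dp":[0,0,-0.3],"twist":[0,0.05,0]},{"dp":[0,0,-0.3],"twist":[0,0,0]},{"dp":[0,0,-0.2],"twist":[0,0,0]},{"dp":[0,0,-0.1],"twist":[0,0,0]},{"dp":[0,0,-0.05],"twist":[0,0,0]},{"dp":[0,0,0],"twist":[0,0,0]}]' 0
python3 -c "
from h import *;st()"
```

```text
clock: 13.45
ee_pos: [0.4111, 0.0611, 0.0258]
ee_rot: [-1.993, -2.425, 0.003]
contact_force: [0.5, -0.7, -0.2]
opening: 0.0165
t 13.45 p [0.4111 0.0611 0.0258] xdir 101.16 toolz [-3.e-03  4.e-04 -1.e+00] F [ 0.5 -0.7 -0.2] Fpress -0.34 op 0.0165 along -0.1734 lat -0.0013
```

```bash
python3 -m crank '[{"dp":[0.16,0.032,0.05],"twist":[0,0,0]},{"dp":[0.15,0.03,0],"twist":[0,0,0]},{"dp":[0.05,0.01,0],"twist":[0,0,0]},{"dp":[0,0,0],"twist":[0,0,0]}]' 0
python3 -c "
from h import *;st()"
```

```text
clock: 13.78
ee_pos: [0.4556, 0.07, 0.0336]
ee_rot: [-1.993, -2.424, 0.004]
contact_force: [0.6, -0.2, 1.0]
opening: 0.0003
t 13.78 p [0.4556 0.07   0.0336] xdir 101.15 toolz [-4.2e-03  3.0e-04 -1.0e+00] F [ 0.6 -0.2  1. ] Fpress -0.55 op 0.0003 along -0.1281 lat -0.0012
```

```bash
python3 -m crank '[{"dp":[0.033,0.0065,-0.005],"twist":[0,0,0]},{"dp":[0.033,0.0065,-0.005],"twist":[0,0,0]},{"dp":[0.025,0.005,-0.005],"twist":[0,0,0]},{"dp":[0.025,0.005,0],"twist":[0,0,0]}]' 0
python3 -c "
from h import *;st()"
python3 -m crank '[{"dp":[0.033,0.0065,0],"twist":[0,-0.03,0]},{"dp":[0.033,0.0065,0],"twist":[0,-0.03,0]},{"dp":[0.033,0.0065,0],"twist":[0,-0.03,0]},{"dp":[0.033,0.0065,0],"twist":[0,-0.03,0]}]' 0
python3 -c "
from h import *;st()"
```

```text
clock: 14.12
ee_pos: [0.4685, 0.0727, 0.033]
ee_rot: [-1.993, -2.424, 0.004]
contact_force: [-4.5, -2.0, 0.5]
opening: 0.0009
t 14.12 p [0.4685 0.0727 0.033 ] xdir 101.16 toolz [-4.5e-03  2.0e-04 -1.0e+00] F [-4.5 -2.   0.5] Fpress 4.78 op 0.0009 along -0.1149 lat -0.0011
clock: 14.45
ee_pos: [0.4802, 0.075, 0.0323]
ee_rot: [-1.995, -2.426, 0.003]
contact_force: [-5.4, -1.0, 4.5]
opening: 0.0002
t 14.45 p [0.4802 0.075  0.0323] xdir 101.14 toolz [-0.0016 -0.0013 -1.    ] F [-5.4 -1.   4.5] Fpress 5.52 op 0.0002 along -0.1029 lat -0.0011
```

```bash
python3 -m crank '[{"dp":[0.033,0.0065,0.003],"twist":[0,-0.02,0]},{"dp":[0.033,0.0065,0.003],"twist":[0,-0.02,0]},{"dp":[0.033,0.0065,0.003],"twist":[0,-0.02,0]},{"dp":[0.033,0.0065,0.003],"twist":[0,-0.02,0]},{"dp":[0.033,0.0065,0.003],"twist":[0,-0.02,0]},{"dp":[0.033,0.0065,0.003],"twist":[0,-0.02,0]},{"dp":[0.033,0.0065,0.003],"twist":[0,-0.02,0]},{"dp":[0.033,0.0065,0.003],"twist":[0,-0.02,0]}]' 0
python3 -c "
from h import *;st()"
```

```text
clock: 15.12
ee_pos: [0.5062, 0.08, 0.0323]
ee_rot: [1.994, 2.425, -0.007]
contact_force: [-5.5, -2.3, 4.0]
opening: 0.0004
t 15.12 p [0.5062 0.08   0.0323] xdir 101.14 toolz [-0.0014 -0.0045 -1.    ] F [-5.5 -2.3  4. ] Fpress 5.83 op 0.0004 along -0.0765 lat -0.0012
```

```bash
python3 -m crank '[{"dp":[0.033,0.0065,0.003],"twist":[0.01,-0.02,0]},{"dp":[0.033,0.0065,0.003],"twist":[0.01,-0.02,0]},{"dp":[0.033,0.0065,0.003],"twist":[0.01,-0.02,0]},{"dp":[0.033,0.0065,0.003],"twist":[0.01,-0.02,0]},{"dp":[0.033,0.0065,0.003],"twist":[0.01,-0.02,0]},{"dp":[0.033,0.0065,0.003],"twist":[0.01,-0.02,0]},{"dp":[0.033,0.0065,0.003],"twist":[0.01,-0.02,0]},{"dp":[0.033,0.0065,0.003],"twist":[0.01,-0.02,0]}]' 0
python3 -c "
from h import *;st()"
```

```text
clock: 15.78
ee_pos: [0.5305, 0.085, 0.0323]
ee_rot: [-1.993, -2.424, 0.005]
contact_force: [-6.5, -3.2, 4.2]
opening: 0.0007
t 15.78 p [0.5305 0.085  0.0323] xdir 101.15 toolz [-4.8e-03  2.0e-04 -1.0e+00] F [-6.5 -3.2  4.2] Fpress 7.02 op 0.0007 along -0.0516 lat -0.001
```

```bash
python3 -m crank '[{"dp":[0.033,0.0065,0.003],"twist":[0.0,-0.03,0]},{"dp":[0.033,0.0065,0.003],"twist":[0.0,-0.03,0]},{"dp":[0.033,0.0065,0.003],"twist":[0.0,-0.03,0]},{"dp":[0.033,0.0065,0.003],"twist":[0.0,-0.03,0]},{"dp":[0.033,0.0065,0.003],"twist":[0.0,-0.03,0]},{"dp":[0.033,0.0065,0.003],"twist":[0.0,-0.03,0]},{"dp":[0.033,0.0065,0.003],"twist":[0.0,-0.03,0]},{"dp":[0.033,0.0065,0.003],"twist":[0.0,-0.03,0]}]' 0
python3 -c "
from h import *;st()"
```

```text
clock: 16.45
ee_pos: [0.5533, 0.0893, 0.0323]
ee_rot: [1.995, 2.427, -0.008]
contact_force: [-7.5, -2.1, 4.9]
opening: 0.0006
t 16.45 p [0.5533 0.0893 0.0323] xdir 101.15 toolz [-0.0033 -0.0042 -1.    ] F [-7.5 -2.1  4.9] Fpress 7.73 op 0.0006 along -0.0285 lat -0.0012
```

```bash
python3 -m crank '[{"dp":[0.027,0.0053,0.003],"twist":[0.01,-0.03,0]},{"dp":[0.027,0.0053,0.003],"twist":[0.01,-0.03,0]},{"dp":[0.027,0.0053,0.003],"twist":[0.01,-0.03,0]},{"dp":[0.027,0.0053,0.003],"twist":[0.01,-0.03,0]},{"dp":[0.027,0.0053,0.003],"twist":[0.01,-0.03,0]},{"dp":[0.027,0.0053,0.003],"twist":[0.01,-0.03,0]},{"dp":[0.027,0.0053,0.003],"twist":[0.01,-0.03,0]},{"dp":[0.027,0.0053,0.003],"twist":[0.01,-0.03,0]}]' 0
python3 -c "
from h import *;st()"
```

```text
clock: 17.12
ee_pos: [0.5692, 0.0925, 0.0323]
ee_rot: [-1.993, -2.425, 0.004]
contact_force: [-8.8, -2.8, 5.0]
opening: 0.0008
t 17.12 p [0.5692 0.0925 0.0323] xdir 101.16 toolz [-3.4e-03 -5.0e-04 -1.0e+00] F [-8.8 -2.8  5. ] Fpress 9.15 op 0.0008 along -0.0123 lat -0.0011
```

```bash
python3 -m crank '[{"dp":[0.022,0.0043,0.003],"twist":[0.0,-0.03,0]},{"dp":[0.022,0.0043,0.003],"twist":[0.0,-0.03,0]},{"dp":[0.022,0.0043,0.003],"twist":[0.0,-0.03,0]},{"dp":[0.022,0.0043,0.003],"twist":[0.0,-0.03,0]},{"dp":[0.022,0.0043,0.003],"twist":[0.0,-0.03,0]},{"dp":[0.022,0.0043,0.003],"twist":[0.0,-0.03,0]},{"dp":[0.022,0.0043,0.003],"twist":[0.0,-0.03,0]},{"dp":[0.022,0.0043,0.003],"twist":[0.0,-0.03,0]}]' 0
python3 -c "
from h import *;st()"
```

```text
clock: 17.78
ee_pos: [0.5794, 0.0944, 0.0323]
ee_rot: [-1.995, -2.427, 0.012]
contact_force: [-7.9, -2.3, 6.0]
opening: 0.001
t 17.78 p [0.5794 0.0944 0.0323] xdir 101.16 toolz [-0.005  -0.0055 -1.    ] F [-7.9 -2.3  6. ] Fpress 8.23 op 0.001 along -0.0019 lat -0.0013
```

```bash
python3 -m crank '[{"dp":[0.023,0.0045,0.003],"twist":[0.02,-0.03,0]},{"dp":[0.023,0.0045,0.003],"twist":[0.02,-0.03,0]}]' 0
python3 -c "
from h import *;st()"; python3 -m crank '[{"dp":[0.024,0.0045,0.003],"twist":[0.02,-0.03,0]},{"dp":[0.024,0.0045,0.003],"twist":[0.0,-0.03,0]}]' 0
python3 -c "
from h import *;st()"
```

```text
clock: 17.95
ee_pos: [0.5819, 0.0949, 0.0323]
ee_rot: [-1.993, -2.425, 0.009]
contact_force: [-10.5, -2.1, 6.9]
opening: 0.0005
t 17.95 p [0.5819 0.0949 0.0323] xdir 101.16 toolz [-0.0059 -0.0027 -1.    ] F [-10.5  -2.1   6.9] Fpress 10.67 op 0.0005 along 0.0007 lat -0.0012
clock: 18.12
ee_pos: [0.5817, 0.0949, 0.0323]
ee_rot: [-1.989, -2.42, 0.017]
contact_force: [-13.9, -3.8, 12.2]
opening: 0.0004
t 18.12 p [0.5817 0.0949 0.0323] xdir 101.16 toolz [-0.0132 -0.0029 -0.9999] F [-13.9  -3.8  12.2] Fpress 14.41 op 0.0004 along 0.0005 lat -0.0012
```

At the stop (14.4 N, same place as before). Let go.

```bash
python3 -m crank '[{"dp":[-0.1,-0.02,0],"twist":[0,0,0]},{"dp":[-0.25,-0.05,0],"twist":[0,0,0]},{"dp":[-0.25,-0.05,0],"twist":[0,0,0]},{"dp":[-0.3,-0.06,0],"twist":[0,0,0]},{"dp":[-0.3,-0.06,0.05],"twist":[0,0,0]},{"dp":[0,0,0.3],"twist":[0,0,0]},{"dp":[0,0,0.3],"twist":[0,0,0]},{"dp":[0,0,0.1],"twist":[0,0,0]}]' 0
python3 -m crank '[{"dp":[0,0,0],"twist":[0,0,0]},{"dp":[0,0,0],"twist":[0,0,0]},{"dp":[0,0,0],"twist":[0,0,0]},{"dp":[0,0,0],"twist":[0,0,0]},{"dp":[0,0,0],"twist":[0,0,0]},{"dp":[0,0,0],"twist":[0,0,0]},{"dp":[0,0,0],"twist":[0,0,0]},{"dp":[0,0,0],"twist":[0,0,0]}]' 0
python3 -c "
from h import *;st()
vv,uu=np.mgrid[0:480,0:640]
for n in('scene','top'):
    q=grab(n,n+'7.png')
    W=world(q,uu,vv);hsv=cv2.cvtColor(q['frame'],cv2.COLOR_RGB2HSV)
    pan=(np.hypot(W[...,0]-.55,W[...,1]-.1)<.2)&(hsv[...,0]>60)&(hsv[...,0]<95)&(hsv[...,1]>80)&(W[...,2]>.061)&(W[...,2]<.075)
    r=cv2.minAreaRect(W[pan][:,:2].astype(np.float32)*1000);print(pan.sum(),np.round(r[0],1),np.round(r[1],1),r[2])"
```

```text
clock: 18.78
ee_pos: [0.4357, 0.0662, 0.1217]
ee_rot: [-1.992, -2.423, 0.009]
contact_force: [0.4, 1.0, -0.5]
opening: 0.0004
clock: 19.45
ee_pos: [0.44, 0.067, 0.1209]
ee_rot: [1.994, 2.427, -0.001]
contact_force: [1.4, -0.0, -0.3]
opening: 0.0006
t 19.45 p [0.44   0.067  0.1209] xdir 101.18 toolz [-2.e-04 -5.e-04 -1.e+00] F [ 1.4 -0.  -0.3] Fpress -1.33 op 0.0006 along -0.144 lat -0.0011
263 [589.4  97.5] [ 14.1 153.9] 10.66744613647461
390 [587.1  97.5] [ 12.3 154.9] 11.073694229125977
```

View pics/scene7.png

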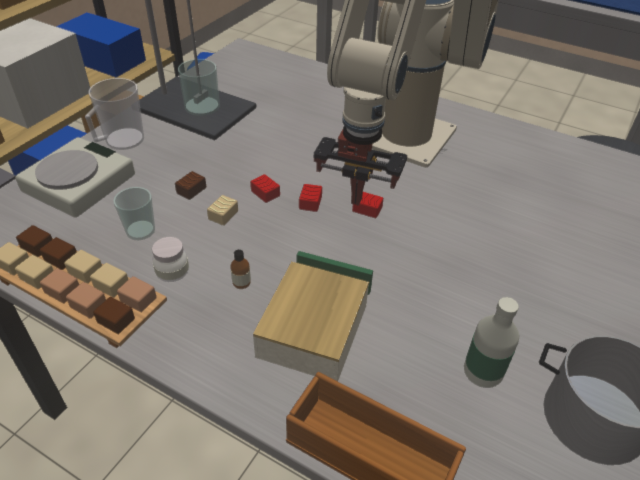

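View pics/top7.png

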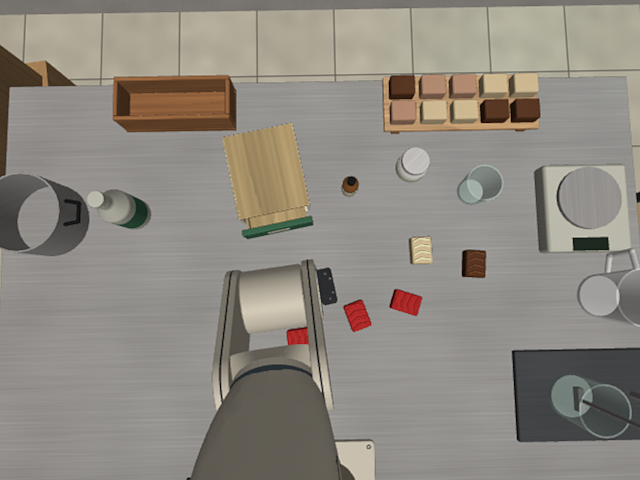

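The drawer is shut: the panel is at top (278,228), back at its starting measurement (0.587,0.0975), and it has stayed there for over a second. The other items haven't moved and the arm is clear.

```bash
python3 -c "
from h import *
print(order.job_done());st()"
```

```text
the job is handed in; nothing more can be done
None
the job is handed in; nothing more can be done
```

The olive-green bar is in the drawer, and the drawer is latched shut again. I handed the job in at about 19.6 s of the 72 s allowed.

- **Opening:** I pressed the panel in slowly to the hard stop, about 12 mm past latched, with a highest reading of 12.9 N. It then sprang out about 104 mm, which is fully out.
- **Placing:** I set the bar down until the floor contact read up to 18.6 N, then eased off before opening the jaws. The arm had drifted up 2–3 mm by the time they opened, so the bar may have settled a millimetre or two. The next picture showed it flat in the tray, top at z ≈ 0.053 m and square to the drawer.
- **Closing:** I pushed the drawer to the same stop, with a highest reading of 14.4 N against the 20 N limit. Forces are known only from readings at the end of each move.
- **Last checks:** More than a second after I let go, both cameras put the panel within about 0.5 mm of where it started. The other bars, bottles and glassware looked unmoved, and the arm was clear of everything. The bar is hidden inside the shut drawer, so I could not check its final position.

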